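Brush out the solder-waste cup and hold it up level

TASK

Brush the crusted flux and solder crumbs off the inside of the steel waste cup with the long orange-handled bottle brush: push the bristle end right down to the bottom of the cup, draw it up to near the rim, push it down to the bottom a second time, then put the brush back in its white stand, bristles down, and let go of it. Then pick up the cup itself and hold it up in the air, still and level, at least 12 cm clear of the mat, so that I can take it from you; finish while holding it there, do not put it down. Never tip the cup, the loosened crumbs must stay in it, and leave the other things on the desk where they are.

Things in the scene. Friction and masses are not known exactly. Their poses are not given: they have to be found in the camera images.
- cup: solder-waste cup: open straight steel cup without handle, 52 mm outside diameter (55 over the rolled rim, its top 4 mm), 85 mm tall, wall 3 mm, 45 mm wide inside, inner floor 6 mm above the underside, about 0.2 kg; loose on the blue mat, whose top is at z = 0.003. Grip it round the body below the rim. Origin: centre of the underside, z up out of the mouth.
- brush: bottle brush, 200 mm long, 70 g, upright in the stand. From the bristle end: 0-77 mm dark head 40 mm wide (bristles give; stiff core 32 mm wide, 26 at the end), steel stem 5.6 mm wide, 103-200 mm round orange handle 16 mm wide (full width 115-192). Origin: centre of the bristle end; z along the brush to the handle end.
- stand: brush stand: white open tube, 50 mm outside (54 at the lip), 44 mm inside diameter, 75 mm tall, inner floor 6 mm above its underside, on a grey foot 96 mm wide; fastened, does not move. Origin: centre of the underside, z up. The brush stands in it with its bristle end on the inner floor.
- pen_cup: black desk pen cup, 76 mm across and 100 mm tall, with five coloured pens fixed in it that reach 150 mm; a loose bystander on the mat. Origin: centre of the underside, z up.
- water_bottle: capped clear drinking-water bottle with a blue label, 64 mm across, 200 mm tall, loose bystander on the desk to the robot's right. Origin: centre of the underside, z up.
- glue_bottle: small white glue bottle with blue cap, 32 mm across, 85 mm tall, loose bystander to the right. Origin: centre of the underside, z up.
- solder_spool: red spool of solder standing on its flange, 64 mm across, 48 mm tall, loose bystander to the left. Origin: centre of the underside, z up.
- note_pad: pad of green and pink sticky notes, 76 x 76 x 14 mm, loose bystander to the left. Origin: centre of the underside, z up.
- smd_reel: dark blue and white reel of component tape lying flat, 178 mm across, 12 mm thick, loose bystander to the left. Origin: centre of the underside, z up.
Things that resemble listed ones, but are neither listed nor needed, are in the scene too. Of the things like the stand, leave any that is yellow; of the rest the larger one is meant.

How it is judged:
On the way, in this order (a step that is already met when the one before it is completed fails the run):
1. the bristle end is down at the bottom of the cup (within 14 mm of its inner floor) (z of brush in the frame of cup below 0.02 m and horizontal distance between brush and cup below 0.022 m), for 0.1 s.
2. the brush is drawn up, its bristle end at least 50 mm above the underside of the cup, still over the cup (z of brush in the frame of cup above 0.05 m and horizontal distance between brush and cup below 0.022 m), for 0.05 s.
3. the bristle end is down at the bottom of the cup a second time (all of step 1), for 0.1 s.
4. the brush stands in its stand again, let go, the cup still standing on the mat (z of brush in the frame of stand below 0.02 m and horizontal distance between brush and stand below 0.02 m and angle between brush's own z axis and vertical below 0.3 rad and contact force between the fingers and brush below 0.1 N and height (world z) of cup below 0.03 m), for 0.2 s.
At the end, for the whole second after the job is handed in: Cup held by the fingers alone, underside over 110 mm above the desk, within 0.1 rad of level, under 20 mm/s and 0.2 rad/s; brush in its stand (end within 20 mm of its axis, 14 mm of its floor, lean under 0.3 rad), not touched by the fingers; bystanders within 40 mm, upright (height (world z) of cup above 0.11 m and angle between cup's own z axis and vertical below 0.1 rad and linear speed of cup below 0.02 m/s and angular speed of cup below 0.2 rad/s and contact force between the fingers and cup above 1 N and contact force between cup and stand below 0.2 N and contact force between cup and brush below 0.2 N and contact force between cup and pen_cup below 0.2 N and contact force between cup and water_bottle below 0.2 N and contact force between cup and glue_bottle below 0.2 N and contact force between cup and solder_spool below 0.2 N and contact force between cup and note_pad below 0.2 N and contact force between cup and smd_reel below 0.2 N and z of brush in the frame of stand below 0.02 m and horizontal distance between brush and stand below 0.02 m and angle between brush's own z axis and vertical below 0.3 rad and contact force between the fingers and brush below 0.1 N and not (distance of any of pen_cup, water_bottle, glue_bottle, solder_spool, note_pad, smd_reel from where it was at the start of the episode above 0.04 m or angle between any of pen_cup, water_bottle, glue_bottle, solder_spool, note_pad, smd_reel's own z axis and vertical above 0.5 rad)); the arm keeps its last pose, push and grip.
It fails at once if the cup is tipped by more than 0.35 rad (angle between cup's own z axis and vertical above 0.35 rad).
It fails at once if a bystander is shifted by more than 40 mm or knocked over (distance of any of pen_cup, water_bottle, glue_bottle, solder_spool, note_pad, smd_reel from where it was at the start of the episode above 0.04 m or angle between any of pen_cup, water_bottle, glue_bottle, solder_spool, note_pad, smd_reel's own z axis and vertical above 0.5 rad).
It also fails if it takes over 72 s, if anything falls off the work surface, if the arm or the gripper's body presses on something with over 40 N, if the wrist force passes 120 N, or if a joint passes its speed limit or range.

ROBOT

A 6-joint arm with a two-finger parallel gripper is mounted at the origin on the work surface. World frame = base frame: x ahead of the robot, y to its left, z up, the work surface at z = 0. Lengths are in m, angles in rad, forces in N, time in s.
With the tool pointing down it reaches from about 0.35 to 0.85 m from the base axis. Payload 8.1 kg.
Tool frame: the origin (TCP) lies at the very end of the fingers, on their centre line; the grasp point (between the pads) lies env.pinch_z behind it (env.pinch_z is the distance from the TCP to the grasp point, in m); z points along the fingers, y is the direction in which the jaws open and shut (so a half turn about z gives the same grasp; the last joint's range is limited). The gripper opens to 93 mm and grips with 3 to 60 N. Pads are 15 mm wide; open, the fingers measure 128 mm over their backs; the gripper's body (75 mm by 188 mm) begins 65 mm behind the grasp point.
Start: joints at [1.234, 0.13, 1.488, -0, 1.523, -0.085], TCP at [0.149, 0.581, 0.219] pointing down, gripper open.
Joint ranges: [-2.96, 2.96], [-0.89, 2.26], [0.02, 2.5], [-1.34, 4.48], [0, 2.73], [-2.66, 2.66]. Speed limits (rad/s): [2.39, 2.39, 2.79, 3.14, 3.14, 3.14].

INTERFACE

Orientations are given as a 3x3 rotation matrix whose columns are the frame's x, y, z axes.
In Python, from plant import env gives the robot as it stands.
- The arm moves only by the tool send_rows, never from a script. Its argument "series" is a list of rows, each a list of 7 numbers: the turn, a rotation vector about the tool's x, y, z as a fraction of full scale, then the shift along the tool's x, y, z as a fraction of full scale, then the opening, from -1 (shut) to 1 (fully open). A call has 1 to 8 rows; each row shifts and turns the pose as measured when the row begins, along the tool's axes as they then stand; what a row does not reach is not made up. Full scale, the value 1, is 40 mm for a shift and 5 degrees for a turn. A row lasts 1/12 s, in which the tool goes at most 41.7 mm and 7.16 degrees, less where a joint would pass 70% of its speed; a pose out of reach is approached as far as the arm can. A call with a number of a shift or a turn outside -1 to 1 is refused whole. A call with a gripper value outside its range is refused whole. The fingers move at their own pace and stop on an object; "squeeze" is the grip in N (left out, the last holds). Time passes only in rows, so rows that do not move let the fingers close. It gives the time, the measured TCP pose, the force and the opening at its end, in the units of the state.
- env.get_obs(): the state, without advancing time (a new reading comes with each control period).
- env.snapshot(name): name is "scene" or "top" or "wrist"; returns the picture (400x640x3 uint8, red, green, blue); there is no depth.
- env.camera_info(name): a dict with "fx", "fy", "cx", "cy" (pixels), "R" (3x3) and "t" (3): a world point X has camera coordinates R X + t; the wrist camera has in their place "mount" (4x4, takes a point from camera to tool coordinates, whose origin is the TCP and whose axes are the flange's). Camera axes: x right, y down, z forward; pixel columns grow to the right and rows downward; lengths in m; the calibration is good to about 2 mm. The wrist camera is an equidistant fisheye: a pixel r from the principal point sees the ray r / f radians off the axis. A picture is of the moment at which its call begins: read the wrist's pose just before it. camera_info takes no time and is no camera call.
- env.close_job(): hands the job in, once; it reports no verdict.
The state is a dict: "time_s": time; "joints": joint angles; "qvel": joint speeds; "joint_efforts": joint torques, N m; "ee_pos": TCP position; "eef_rot": TCP orientation; "wrist_force": force on the tool from outside, world axes, zero at the start; "moment": the same for the moment, N m; "opening": finger opening in m.
Only numpy, scipy, OpenCV 4.12 (cv2) and the standard library are available. Lean on these libraries where they do the work, as an engineer would, in place of code of your own. Each camera call takes 0.05 s, during which the arm holds its last target. There are 200 camera calls.

## Working session

There is one attempt and no reset: what is moved stays moved. The work goes in short steps, Python scripts to look and compute and a tool call to move; the robot and the scene stay as the last step left them, time stands still between calls to the robot, and variables do not carry over. Pictures are saved under pics/ and viewed, on a budget of 10 in all, crops included, one or two more only if the job needs it, and the job is handed in when it is done.

Besides the shell and the picture viewer there is one more tool, called after "Call:" as name(argument=value, ...), one argument or row to a line, values as JSON. send_rows: Moves the arm, as the interface text tells. Its arguments: {"type":"object","properties":{"series":{"type":"array","items":{"type":"array","items":{"type":"number","minimum":-1,"maximum":1}}},"squeeze":{"type":"number"}},"required":["series"]}

```bash
mkdir -p pics; python3 - <<'E'
from plant import env
import cv2
o=env.get_obs();print({k:o[k] for k in('time_s','ee_pos','eef_rot','opening','joints')},env.pinch_z)
for n in('scene','top'):
    cv2.imwrite(f'pics/{n}0.png',env.snapshot(n)[:,:,::-1]);print(n,env.camera_info(n))
print(env.camera_info('wrist'))
E
```

```text
{'time_s': 0.0, 'ee_pos': array([0.14926108, 0.58058804, 0.21761056]), 'eef_rot': array([[-9.68473611e-01,  2.49115477e-01, -5.86111159e-04],
       [ 2.49116120e-01,  9.68472187e-01, -1.66803247e-03],
       [ 1.52099652e-04, -1.76145517e-03, -9.99998437e-01]]), 'opening': 0.0927660657476729, 'joints': array([ 1.23364550e+00,  1.31178159e-01,  1.48921866e+00,  1.33061540e-06,
        1.52296384e+00, -8.53835286e-02])} 0.0188
scene {'fx': 456.68564871266267, 'fy': 456.68564871266267, 'cx': 321.38582288937437, 'cy': 186.73740304711467, 'R': array([[ 0.76875948,  0.63953498,  0.00196775],
       [ 0.46923988, -0.56195862, -0.68118752],
       [-0.43453745,  0.52459272, -0.73210634]]), 't': array([-0.40881161, -0.20374061,  1.5721649 ])}
top {'fx': 465.650221361991, 'fy': 465.650221361991, 'cx': 317.0591729467791, 'cy': 209.09992530250085, 'R': array([[-0.02153477, -0.99974031,  0.00745431],
       [-0.98980992,  0.02026994, -0.14094485],
       [ 0.14075715, -0.01041357, -0.98998938]]), 't': array([0.01435116, 0.51662524, 1.60349095])}
{'fx': 309.70691628693146, 'fy': 309.70691628693146, 'cx': 316.62772075449885, 'cy': 197.38753302883993, 'mount': array([[-2.19134143e-04, -9.71458171e-01, -2.37210823e-01,
         6.56055222e-02],
       [ 9.99999482e-01, -4.48573874e-04,  9.13266615e-04,
         6.93633413e-04],
       [-9.93606893e-04, -2.37210500e-01,  9.71457766e-01,
        -1.65918690e-01],
       [ 0.00000000e+00,  0.00000000e+00,  0.00000000e+00,
         1.00000000e+00]])}
```

View pics/scene0.png

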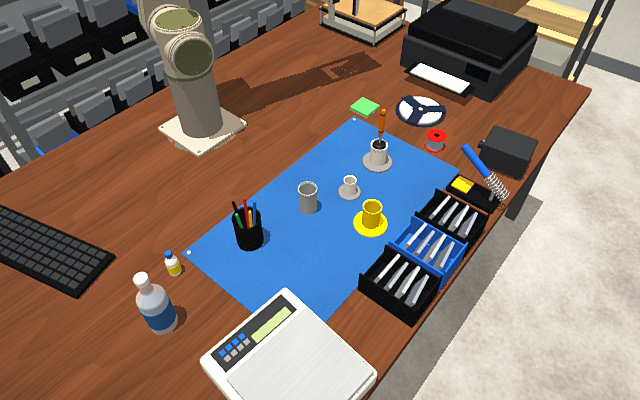

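View pics/top0.png

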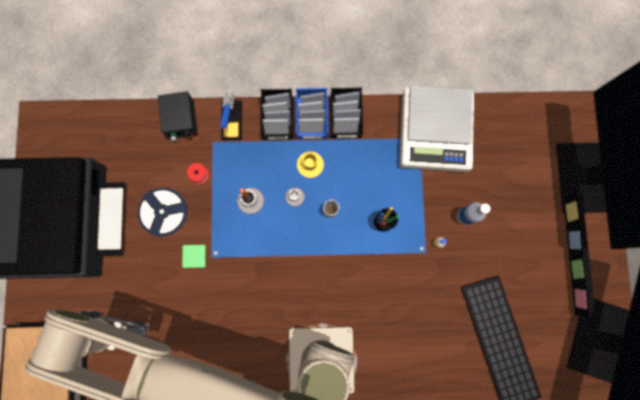

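Scene view, things like the stand:
- White tube holding the orange brush at (378,155), top view (250,201). It is the larger non-yellow one.
- Smaller white one at (349,187), top view (294,197).
- Yellow one at (371,218), top view (310,164).

The first is the one meant. The steel cup is at (308,197), top view (331,207), and the pen cup is at (248,230). I'll confirm in an enlarged crop.

```bash
python3 - <<'E'
import cv2,numpy as np
a=cv2.imread('pics/scene0.png')[100:220,280:440]; b=cv2.imread('pics/top0.png')[170:230,220:380]
r=lambda i:cv2.resize(i,None,fx=5,fy=5,interpolation=cv2.INTER_CUBIC)
a=cv2.resize(a,None,fx=5,fy=5)[:,:];a=a[:,:800]
cv2.imwrite('pics/crop0.png',cv2.resize(np.vstack([cv2.resize(a,(533,400)).copy(),cv2.resize(b,(533,200),interpolation=cv2.INTER_CUBIC)]),(533,600)))
E
```

```text
(no output)
```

View pics/crop0.png

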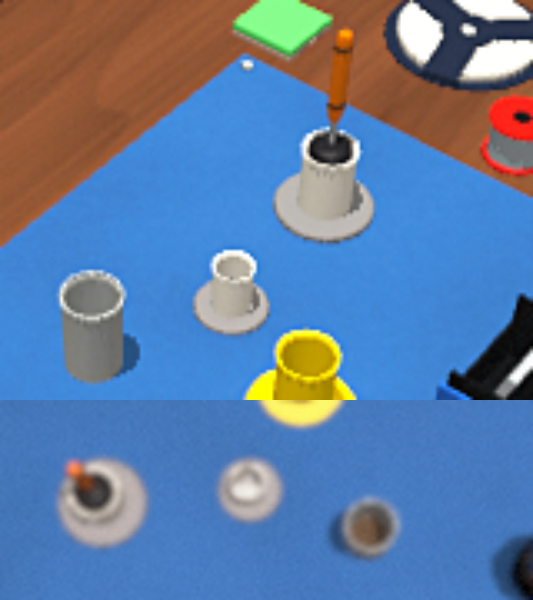

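```bash
cat > h.py <<'E'
from plant import env
import numpy as np
def ray(n,u,v,o=None):
    c=env.camera_info(n)
    if n=='wrist':
        x,y=u-c['cx'],v-c['cy'];r=np.hypot(x,y);t=r/c['fx']
        d=np.array([x/r*np.sin(t),y/r*np.sin(t),np.cos(t)]);M=c['mount'];R=o['eef_rot']
        return o['ee_pos']+R@M[:3,3],R@M[:3,:3]@d
    R=c['R'];return -R.T@c['t'],R.T@np.array([(u-c['cx'])/c['fx'],(v-c['cy'])/c['fy'],1])
def atz(n,u,v,z,o=None):
    p,d=ray(n,u,v,o);return p+d*(z-p[2])/d[2]
def tri(*rs):
    A=np.zeros((3,3));b=np.zeros(3)
    for p,d in rs:
        d=d/np.linalg.norm(d);P=np.eye(3)-np.outer(d,d);A+=P;b+=P@p
    return np.linalg.solve(A,b)
E
python3 - <<'E'
from h import *
np.set_printoptions(precision=4,suppress=True)
for n,s,t,z in(('stand rim',(379.1,145.3),(248.8,197.6),.078),('handle end',(383.5,109.9),(242.2,190.1),.209),('cup rim',(307.9,189.1),(331,208.4),.088),('small',(350,180.5),(294,195.5),.055),('pen',(246,213),(386,217),.103)):
    print(n,atz('scene',*s,z),atz('top',*t,z),tri(ray('scene',*s),ray('top',*t)))
print(atz('scene',380.2,136,.11))
E
```

```text
stand rim [0.5628 0.2382 0.078 ] [0.5557 0.2379 0.078 ] [0.5586 0.2403 0.0734]
handle end [0.5604 0.242  0.209 ] [0.5578 0.2407 0.209 ] [0.559  0.2417 0.2082]
cup rim [ 0.5212 -0.0456  0.088 ] [ 0.5109 -0.0436  0.088 ] [ 0.5141 -0.0419  0.0795]
small [0.5724 0.0809 0.055 ] [0.5638 0.0832 0.055 ] [0.5668 0.0851 0.0475]
pen [ 0.4627 -0.2217  0.103 ] [ 0.4757 -0.2278  0.103 ] [ 0.473  -0.227   0.1162]
[0.5595 0.2434 0.11  ]
```

White tube with the brush standing nearly upright confirmed: brush ≈(0.559, 0.241), cup ≈(0.515, −0.043). Moving.

Call:
send_rows(
  series=[
    [0, 0, -0.96, 0, 0, -0.5, 1],
    [0, 0, -0.96, 0, 0, -0.5, 1],
    [0, 0, -0.96, 0, 0, -0.5, 1],
    [0, 0, 0, -0.75, -0.62, 0, 1],
    [0, 0, 0, -0.75, -0.62, 0, 1],
    [0, 0, 0, -0.75, -0.62, 0, 1],
    [0, 0, 0, -0.75, -0.62, 0, 1],
    [0, 0, 0, -0.75, -0.62, 0, 1],
  ],
  squeeze=20,
)

```text
time_s: 0.77
ee_pos: [0.298, 0.4566, 0.2749]
eef_rot: [[-1.0, -0.026, -0.006], [-0.026, 1.0, -0.009], [0.006, -0.009, -1.0]]
wrist_force: [-0.1, 0.1, 0.6]
opening: 0.0927
```

Call:
send_rows(
  series=[
    [0, 0, 0.3, -0.9, -0.76, 0, 1],
    [0, 0, 0, -0.9, -0.76, 0, 1],
    [0, 0, 0, -0.9, -0.76, 0, 1],
    [0, 0, 0, -0.9, -0.76, 0, 1],
    [0, 0, 0, -0.9, -0.76, 0, 1],
    [0, 0, 0, -0.9, -0.76, 0, 1],
    [0, 0, 0, -0.7, -0.55, 0, 1],
    [0, 0, 0, 0, 0, 0, 1],
  ],
)

```text
time_s: 1.43
ee_pos: [0.5213, 0.2642, 0.2719]
eef_rot: [[-1.0, 0.006, -0.009], [0.006, 1.0, -0.014], [0.009, -0.014, -1.0]]
wrist_force: [0.4, 1.4, 0.3]
opening: 0.0931
```

```bash
python3 - <<'E'
from h import *
import cv2
o=env.get_obs();im=env.snapshot('wrist')
print(o['ee_pos'].round(4),o['eef_rot'].round(4))
cv2.imwrite('pics/w1.png',im[:,:,::-1]);np.save('w1.npy',np.hstack([o['ee_pos'][:,None],o['eef_rot']]))
E
```

```text
[0.5213 0.2642 0.2719] [[-0.9999  0.0056 -0.0087]
 [ 0.0057  0.9999 -0.0136]
 [ 0.0086 -0.0136 -0.9999]]
```

View pics/w1.png

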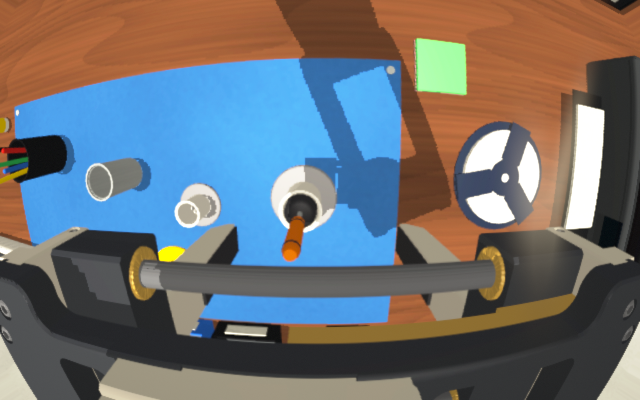

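Wrist view: handle end at (290,253), stand rim centre at (301,209), cup rim centre at (102,181), all inside the jaw corridor.

```bash
python3 - <<'E'
from h import *
a=np.load('w1.npy');o=dict(ee_pos=a[:,0],eef_rot=a[:,1:])
for n,u,v,z in(('end',290,252,.207),('taper',299,219,.115),('rim',301,209,.078),('cup',102,181,.088),('foot',304,198,.006)):print(n,atz('wrist',u,v,z,o).round(4))
E
```

```text
end [0.5572 0.2425 0.207 ]
taper [0.5576 0.2436 0.115 ]
rim [0.5564 0.2436 0.078 ]
cup [ 0.5155 -0.0353  0.088 ]
foot [0.5598 0.2434 0.006 ]
```

Call:
send_rows(
  series=[
    [-0.16, -0.1, 0, -0.5, -0.3, 0, 1],
    [0, 0, 0, -0.4, -0.25, 0, 1],
    [0, 0, 0, -0.1, -0.05, 0, 1],
    [0, 0, 0, 0, 0, 0.5, 1],
    [0, 0, 0, 0, 0, 0, 1],
  ],
)

```text
time_s: 1.9
ee_pos: [0.558, 0.2433, 0.2497]
eef_rot: [[-1.0, 0.005, -0.005], [0.005, 1.0, 0.003], [0.005, 0.003, -1.0]]
wrist_force: [-1.4, -0.5, -1.9]
opening: 0.0931
```

Call:
send_rows(
  series=[
    [0, -0.05, 0, 0, 0, 0.7, 1],
    [0, 0, 0, 0, 0, 0.8, 1],
    [0, 0, 0, 0, 0, 0.8, 1],
    [0, 0, 0, 0, 0, 0.35, 1],
    [0, 0, 0, 0, 0, 0, 1],
    [0, 0, 0, 0, 0, 0, 1],
  ],
)

```text
time_s: 2.4
ee_pos: [0.5533, 0.251, 0.1447]
eef_rot: [[-1.0, -0.002, 0.0], [-0.002, 1.0, 0.006], [-0.0, 0.006, -1.0]]
wrist_force: [0.0, -0.1, 0.0]
opening: 0.0932
```

Call:
send_rows(
  series=[
    [0.05, 0, 0, -0.1, -0.2, 0, 1],
    [0, 0, 0, 0, 0, 0, -1],
    [0, 0, 0, 0, 0, 0, -1],
    [0, 0, 0, 0, 0, 0, -1],
    [0, 0, 0, 0, 0, 0, -1],
    [0, 0, 0, 0, 0, 0, -1],
    [0, 0, 0, 0, 0, 0, -1],
    [0, 0, 0, 0, 0, 0, -1],
  ],
)

```text
time_s: 3.07
ee_pos: [0.5611, 0.245, 0.1543]
eef_rot: [[-1.0, -0.003, 0.011], [-0.003, 1.0, 0.005], [-0.011, 0.005, -1.0]]
wrist_force: [-0.1, -0.4, -0.6]
opening: 0.051
```

Call:
send_rows(
  series=[
    [0, 0, 0, 0, 0, 0.1, -1],
    [0, 0, 0, 0, 0, 0.05, -1],
    [0, 0, 0, 0, 0, 0, -1],
    [0, 0, 0, 0, 0, 0, -1],
    [0, 0, 0, 0, 0, 0, -1],
    [0, 0, 0, 0, 0, 0, -1],
    [0, 0, 0, 0, 0, 0, -1],
    [0, 0, 0, 0, 0, 0, -1],
  ],
)

```text
time_s: 3.73
ee_pos: [0.5608, 0.245, 0.147]
eef_rot: [[-1.0, -0.003, 0.01], [-0.003, 1.0, 0.005], [-0.01, 0.005, -1.0]]
wrist_force: [0.4, -1.1, -0.1]
opening: 0.0155
```

Call:
send_rows(
  series=[
    [0, 0, 0, 0, 0, -0.4, -1],
    [0, 0, 0, 0, 0, -0.7, -1],
    [0, 0, 0, 0, 0, -0.7, -1],
    [0, 0, 0, 0, 0, -0.7, -1],
    [0, 0, 0, 0, 0, -0.4, -1],
    [0, 0, 0, 0, 0, 0, -1],
  ],
  squeeze=40,
)

```text
time_s: 4.23
ee_pos: [0.5576, 0.2429, 0.2632]
eef_rot: [[-1.0, -0.003, 0.003], [-0.003, 1.0, 0.001], [-0.003, 0.001, -1.0]]
wrist_force: [-0.5, 0.2, -0.3]
opening: 0.0158
```

Call:
send_rows(
  series=[
    [0, 0, 0, 0.1, -0.5, 0, -1],
    [0, 0, 0, 0.15, -0.9, 0, -1],
    [0, 0, 0, 0.15, -0.9, 0, -1],
    [0, 0, 0, 0.15, -0.9, 0, -1],
    [0, 0, 0, 0.15, -0.9, 0, -1],
    [0, 0, 0, 0.15, -0.9, 0, -1],
    [0, 0, 0, 0.15, -0.9, 0, -1],
    [0, 0, 0, 0.05, -0.5, 0, -1],
  ],
)

```text
time_s: 4.9
ee_pos: [0.5129, -0.0173, 0.2535]
eef_rot: [[-1.0, -0.013, -0.002], [-0.013, 1.0, 0.003], [0.002, 0.003, -1.0]]
wrist_force: [0.1, -0.5, -0.7]
opening: 0.0157
```

Call:
send_rows(
  series=[
    [0, 0, 0, 0, 0, 0, -1],
    [0, 0, 0, 0, 0, 0, -1],
  ],
)

```text
time_s: 5.07
ee_pos: [0.5112, -0.0218, 0.2508]
eef_rot: [[-1.0, -0.007, -0.004], [-0.007, 1.0, 0.002], [0.004, 0.002, -1.0]]
wrist_force: [0.6, 1.1, -0.1]
opening: 0.0154
```

```bash
python3 - <<'E'
from h import *
import cv2
o=env.get_obs();im=env.snapshot('wrist')
print(o['ee_pos'].round(4),o['eef_rot'].round(4))
t=env.snapshot('scene');t2=env.snapshot('top')
c=lambda i,y,x,h,w:cv2.resize(i[y:y+h,x:x+w],(400,300),interpolation=cv2.INTER_CUBIC)
cv2.imwrite('pics/w2.png',np.vstack([im[60:360,:][:, :][:, 0:640],np.zeros((0,640,3),np.uint8)])[:,:,::-1])
cv2.imwrite('pics/w2.png',np.hstack([cv2.resize(im[140:290,200:400],(400,300),interpolation=cv2.INTER_CUBIC),c(t,100,240,120,160)])[:,:,::-1]);np.save('w2.npy',np.hstack([o['ee_pos'][:,None],o['eef_rot']]))
E
```

```text
[ 0.5112 -0.0218  0.2508] [[-1.     -0.0066 -0.0045]
 [-0.0066  1.      0.0022]
 [ 0.0045  0.0023 -1.    ]]
```

View pics/w2.png

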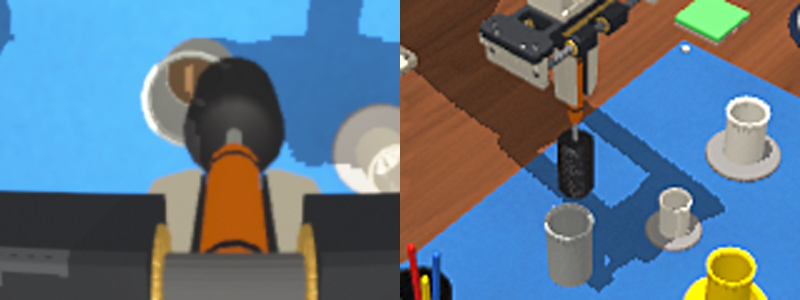

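```bash
python3 - <<'E'
from h import *
a=np.load('w2.npy');o=dict(ee_pos=a[:,0],eef_rot=a[:,1:])
for n,u,v,z in(('brushend',318.5,189.5,.113),('cup',295.5,189,.088),('cupL',271,189,.088),('cupbot',293,213.5,.088)):print(n,atz('wrist',u,v,z,o).round(4))
# scene crop scale 2.5 origin (240,100)
print('end',atz('scene',240+175/2.5,100+184/2.5,.113),'cup',atz('scene',240+169.5/2.5,100+223/2.5,.088))
E
```

```text
brushend [ 0.5113 -0.0186  0.113 ]
cup [ 0.5162 -0.0434  0.088 ]
cupL [ 0.5163 -0.0703  0.088 ]
cupbot [ 0.5439 -0.0464  0.088 ]
end [ 0.50293777 -0.01491549  0.113     ] cup [ 0.5212269  -0.04605903  0.088     ]
```

Call:
send_rows(
  series=[
    [0, 0, 0, -0.15, -0.4, 0, -1],
    [0, 0, 0, -0.05, -0.25, 0, -1],
    [0, 0, 0, 0, 0, 0, -1],
  ],
)

```text
time_s: 5.47
ee_pos: [0.5208, -0.0426, 0.2507]
eef_rot: [[-1.0, -0.016, -0.004], [-0.016, 1.0, 0.004], [0.004, 0.004, -1.0]]
wrist_force: [-0.1, -0.4, -0.4]
opening: 0.0154
```

```bash
python3 - <<'E'
from h import *
import cv2
o=env.get_obs();im=env.snapshot('wrist')
print(o['ee_pos'].round(4),o['eef_rot'].round(4))
t=env.snapshot('scene')
cv2.imwrite('pics/w3.png',np.hstack([cv2.resize(im[150:250,270:370],(400,400),interpolation=cv2.INTER_CUBIC),cv2.resize(t[140:220,270:350],(400,400),interpolation=cv2.INTER_CUBIC)])[:,:,::-1]);np.save('w3.npy',np.hstack([o['ee_pos'][:,None],o['eef_rot']]))
E
```

```text
[ 0.5208 -0.0426  0.2507] [[-0.9999 -0.0159 -0.0043]
 [-0.0159  0.9999  0.0036]
 [ 0.0042  0.0036 -1.    ]]
```

View pics/w3.png

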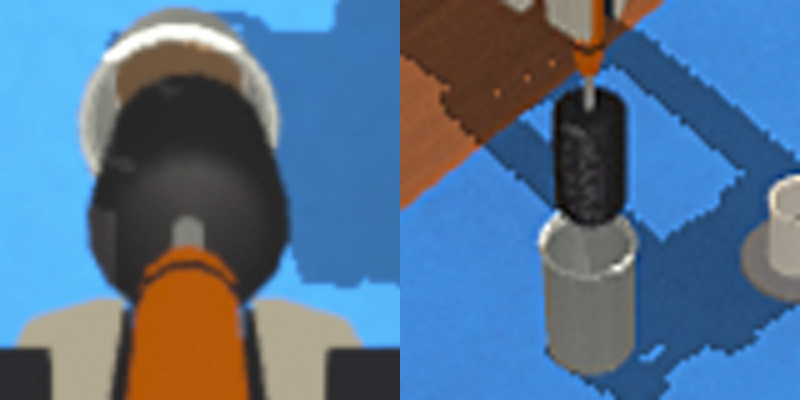

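```bash
python3 - <<'E'
from h import *
a=np.load('w3.npy');o=dict(ee_pos=a[:,0],eef_rot=a[:,1:])
for z in(.109,.113):print('w end',atz('wrist',316,189,z,o).round(4),'s end',atz('scene',308.2,179.6,z))
print('w cup',atz('wrist',315,181,.088,o),'s cup',atz('scene',307.8,188.6,.088))
for r in (0.0200,):
  # stem top of brush check: taper/stem base pixel
  print('stem',atz('wrist',317,204,.113+.077,o))
E
```

```text
w end [ 0.5212 -0.0417  0.109 ] s end [ 0.5116014  -0.03264402  0.109     ]
w end [ 0.5204 -0.0417  0.113 ] s end [ 0.51417414 -0.03549862  0.113     ]
w cup [ 0.51686147 -0.04275104  0.088     ] s cup [ 0.51975466 -0.04436051  0.088     ]
stem [ 0.51570343 -0.04118641  0.19      ]
```

Call:
send_rows(
  series=[
    [0, -0.04, 0.1, 0.03, -0.08, 0.2, -1],
    [0, 0, 0, 0, 0, 0.3, -1],
    [0, 0, 0, 0, 0, 0.3, -1],
    [0, 0, 0, 0, 0, 0.2, -1],
    [0, 0, 0, 0, 0, 0, -1],
  ],
)

```text
time_s: 5.98
ee_pos: [0.5186, -0.0423, 0.2061]
eef_rot: [[-1.0, -0.008, -0.001], [-0.008, 1.0, 0.005], [0.001, 0.005, -1.0]]
wrist_force: [0.3, -0.3, -0.6]
opening: 0.0156
```

No contact force, and the bristle end is inside the mouth (z≈0.068). Continuing down.

Call:
send_rows(
  series=[
    [0, 0, 0, 0, 0, 0.3, -1],
    [0, 0, 0, 0, -0.02, 0.3, -1],
    [0, 0, 0, 0, 0, 0.3, -1],
    [0, 0, 0, 0, 0, 0.2, -1],
    [0, 0, 0, 0, 0, 0, -1],
  ],
)

```text
time_s: 6.4
ee_pos: [0.5173, -0.0425, 0.1556]
eef_rot: [[-1.0, -0.009, -0.004], [-0.009, 1.0, 0.006], [0.003, 0.006, -1.0]]
wrist_force: [-0.0, 0.3, -1.2]
opening: 0.0156
```

Call:
send_rows(
  series=[
    [0, 0, 0, 0, 0, 0.12, -1],
    [0, 0, 0, 0, 0, 0.05, -1],
    [0, 0, 0, 0, 0, 0.03, -1],
    [0, 0, 0, 0, 0, 0, -1],
    [0, 0, 0, 0, 0, 0, -1],
  ],
)

```text
time_s: 6.82
ee_pos: [0.5182, -0.0427, 0.1479]
eef_rot: [[-1.0, -0.008, -0.002], [-0.008, 1.0, 0.005], [0.002, 0.006, -1.0]]
wrist_force: [-0.6, 0.4, -1.1]
opening: 0.0156
```

```bash
python3 - <<'E'
from h import *
import cv2
o=env.get_obs();im=env.snapshot('wrist')
print(o['ee_pos'].round(4),o['eef_rot'].round(4),o['wrist_force'])
t=env.snapshot('scene')
cv2.imwrite('pics/w4.png',np.hstack([cv2.resize(im[150:250,270:370],(400,400),interpolation=cv2.INTER_CUBIC),cv2.resize(t[140:220,270:350],(400,400),interpolation=cv2.INTER_CUBIC)])[:,:,::-1])
E
```

```text
[ 0.5182 -0.0427  0.1479] [[-1.     -0.0083 -0.0017]
 [-0.0083  1.      0.0055]
 [ 0.0017  0.0055 -1.    ]] [-0.58129707  0.37283514 -1.10166537]
```

View pics/w4.png

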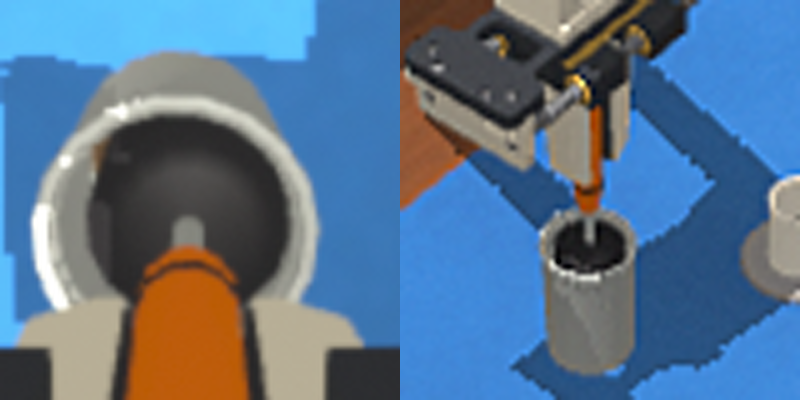

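Brush head is inside the cup with its top just below the rim, about 3 mm off centre, so the end is at the floor. Drawing up.

Call:
send_rows(
  series=[
    [0, 0, 0, 0, 0, -0.3, -1],
    [0, 0, 0, 0, 0, -0.4, -1],
    [0, 0, 0, 0, 0, -0.4, -1],
    [0, 0, 0, 0, 0, -0.3, -1],
    [0, 0, 0, 0, 0, -0.1, -1],
    [0, 0, 0, 0, 0, 0, -1],
  ],
)

```text
time_s: 7.42
ee_pos: [0.5183, -0.043, 0.214]
eef_rot: [[-1.0, -0.008, -0.001], [-0.008, 1.0, 0.005], [0.001, 0.005, -1.0]]
wrist_force: [-1.3, -0.5, -0.7]
opening: 0.0156
```

Call:
send_rows(
  series=[
    [0, 0, 0, 0, -0.05, 0.3, -1],
    [0, 0, 0, 0, 0, 0.4, -1],
    [0, 0, 0, 0, 0, 0.4, -1],
    [0, 0, 0, 0, 0, 0.3, -1],
    [0, 0, 0, 0, 0, 0.15, -1],
    [0, 0, 0, 0, 0, 0.02, -1],
    [0, 0, 0, 0, 0, 0, -1],
  ],
)

```text
time_s: 8.0
ee_pos: [0.5192, -0.0455, 0.1465]
eef_rot: [[-1.0, -0.008, 0.003], [-0.008, 1.0, 0.005], [-0.003, 0.005, -1.0]]
wrist_force: [-1.9, 0.9, 7.9]
opening: 0.0155
```

7.9 N from the floor, so the bristle end is at the bottom. Holding briefly, then up and out.

Call:
send_rows(
  series=[
    [0, 0, 0, 0, 0, 0, -1],
    [0, 0, 0, 0, 0, 0, -1],
    [0, 0, 0, 0, 0, -0.3, -1],
    [0, 0, 0, 0, 0, -0.5, -1],
    [0, 0, 0, 0, 0, -0.6, -1],
    [0, 0, 0, 0, 0, -0.6, -1],
    [0, 0, 0, 0, 0, -0.6, -1],
    [0, 0, 0, 0, 0, -0.3, -1],
  ],
)

```text
time_s: 8.67
ee_pos: [0.5142, -0.0457, 0.2607]
eef_rot: [[-1.0, -0.008, -0.011], [-0.008, 1.0, 0.007], [0.011, 0.007, -1.0]]
wrist_force: [1.2, 0.5, -0.2]
opening: 0.0151
```

Call:
send_rows(
  series=[
    [0, 0, 0, 0, 0, 0, -1],
    [0, 0, 0, -0.13, 0.5, 0, -1],
    [0, 0, 0, -0.13, 0.9, 0, -1],
    [0, 0, 0, -0.13, 0.9, 0, -1],
    [0, 0, 0, -0.13, 0.9, 0, -1],
    [0, 0, 0, -0.13, 0.9, 0, -1],
    [0, 0, 0, -0.13, 0.9, 0, -1],
    [0, 0, 0, -0.13, 0.9, 0, -1],
  ],
)

```text
time_s: 9.33
ee_pos: [0.5501, 0.1911, 0.2565]
eef_rot: [[-1.0, 0.005, -0.012], [0.005, 1.0, 0.002], [0.012, 0.002, -1.0]]
wrist_force: [1.2, -0.4, 0.2]
opening: 0.0155
```

Call:
send_rows(
  series=[
    [0, -0.14, 0, -0.1, 0.7, 0, -1],
    [0, 0, 0, -0.05, 0.4, 0, -1],
    [0, 0, 0, 0, 0.05, 0, -1],
    [0, 0, 0, 0, 0, 0, -1],
  ],
)

```text
time_s: 9.67
ee_pos: [0.5531, 0.2466, 0.2479]
eef_rot: [[-1.0, -0.003, -0.009], [-0.003, 1.0, 0.001], [0.009, 0.001, -1.0]]
wrist_force: [-0.9, -0.6, -0.8]
opening: 0.0153
```

```bash
python3 - <<'E'
from h import *
import cv2
o=env.get_obs();im=env.snapshot('wrist')
print(o['ee_pos'].round(4),o['eef_rot'].round(4))
t=env.snapshot('scene')
cv2.imwrite('pics/w5.png',np.hstack([cv2.resize(im[150:250,270:370],(400,400),interpolation=cv2.INTER_CUBIC),cv2.resize(t[100:180,340:420],(400,400),interpolation=cv2.INTER_CUBIC)])[:,:,::-1]);np.save('w5.npy',np.hstack([o['ee_pos'][:,None],o['eef_rot']]))
E
```

```text
[0.5531 0.2466 0.2479] [[-1.0e+00 -3.5e-03 -9.1e-03]
 [-3.5e-03  1.0e+00  9.0e-04]
 [ 9.1e-03  1.0e-03 -1.0e+00]]
```

View pics/w5.png

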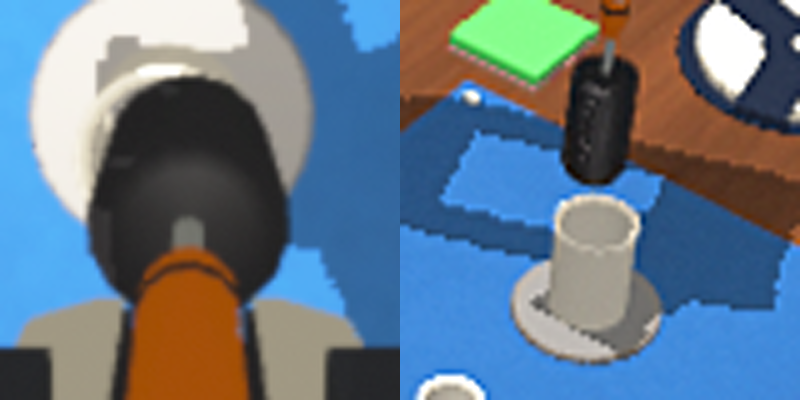

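```bash
python3 - <<'E'
from h import *
a=np.load('w5.npy');o=dict(ee_pos=a[:,0],eef_rot=a[:,1:])
print('w end',atz('wrist',316,189,.110,o).round(4),'lip',atz('wrist',316,190.3,.078,o),'foot',atz('wrist',270+172/4,150+105/4,.008,o))
print('s end',atz('scene',340+196/5,100+159/5,.110),'lip',atz('scene',340+197/5,100+222/5,.078))
E
```

```text
w end [0.552  0.2471 0.11  ] lip [0.560078   0.24711177 0.078     ] foot [0.55575493 0.2430997  0.008     ]
s end [0.546076   0.25751444 0.11      ] lip [0.56118253 0.24215442 0.078     ]
```

Call:
send_rows(
  series=[
    [0, -0.1, 0, -0.15, -0.1, 0, -1],
    [0, 0, 0, 0, 0, 0, -1],
    [0, 0, 0, 0, 0, 0, -1],
  ],
)

```text
time_s: 10.02
ee_pos: [0.5602, 0.2372, 0.2477]
eef_rot: [[-1.0, 0.002, 0.0], [0.002, 1.0, -0.0], [-0.0, -0.0, -1.0]]
wrist_force: [0.7, 0.3, -0.9]
opening: 0.0155
```

Call:
send_rows(
  series=[
    [0, 0, 0, 0.02, 0.12, 0, -1],
    [0, 0, 0, 0, 0, 0.2, -1],
    [0, 0, 0, 0, 0, 0.3, -1],
    [0, 0, 0, 0, 0, 0.3, -1],
    [0, 0, 0, 0, 0, 0.2, -1],
    [0, 0, 0, 0, 0, 0, -1],
  ],
)

```text
time_s: 10.52
ee_pos: [0.5601, 0.2398, 0.2041]
eef_rot: [[-1.0, 0.006, 0.002], [0.006, 1.0, -0.0], [-0.002, -0.0, -1.0]]
wrist_force: [-0.6, 0.1, -1.1]
opening: 0.0156
```

No resistance, end inside the tube. Continuing to the floor.

Call:
send_rows(
  series=[
    [0, 0, 0, 0.02, 0.05, 0.3, -1],
    [0, 0, 0, 0, 0, 0.4, -1],
    [0, 0, 0, 0, 0, 0.3, -1],
    [0, 0, 0, 0, 0, 0.15, -1],
    [0, 0, 0, 0, 0, 0.05, -1],
    [0, 0, 0, 0, 0, 0, -1],
  ],
)

```text
time_s: 11.02
ee_pos: [0.5576, 0.2422, 0.1494]
eef_rot: [[-1.0, 0.005, -0.002], [0.005, 1.0, -0.001], [0.002, -0.001, -1.0]]
wrist_force: [-0.7, 0.2, -0.3]
opening: 0.0155
```

Call:
send_rows(
  series=[
    [0, 0, 0, 0, 0, 0.08, -1],
    [0, 0, 0, 0, 0, 0, -1],
    [0, 0, 0, 0, 0, 0, 1],
    [0, 0, 0, 0, 0, 0, 1],
    [0, 0, 0, 0, 0, 0, 1],
    [0, 0, 0, 0, 0, 0, 1],
    [0, 0, 0, 0, 0, 0, 1],
    [0, 0, 0, 0, 0, 0, 1],
  ],
)

```text
time_s: 11.68
ee_pos: [0.5603, 0.2431, 0.1504]
eef_rot: [[-1.0, 0.005, 0.005], [0.005, 1.0, 0.001], [-0.005, 0.001, -1.0]]
wrist_force: [-0.9, -0.5, 1.2]
opening: 0.051
```

Call:
send_rows(
  series=[
    [0, 0, 0, 0, 0, 0, 1],
    [0, 0, 0, 0, 0, 0, 1],
    [0, 0, 0, 0, 0, 0, 1],
    [0, 0, 0, 0, 0, 0, 1],
    [0, 0, 0, 0, 0, 0, 1],
  ],
)

```text
time_s: 12.1
ee_pos: [0.5603, 0.2431, 0.1504]
eef_rot: [[-1.0, 0.005, 0.005], [0.005, 1.0, 0.001], [-0.005, 0.001, -1.0]]
wrist_force: [-0.2, 0.5, 0.5]
opening: 0.0843
```

Opened wide. Rising straight up, then going over the cup.

Call:
send_rows(
  series=[
    [0, 0, 0, 0, 0, -0.5, 1],
    [0, 0, 0, 0, 0, -0.8, 1],
    [0, 0, 0, 0, 0, -0.8, 1],
    [0, 0, 0, 0, 0, -0.6, 1],
    [0, 0, 0, 0, 0, 0, 1],
  ],
)

```text
time_s: 12.52
ee_pos: [0.5572, 0.2421, 0.2584]
eef_rot: [[-1.0, 0.005, -0.003], [0.005, 1.0, -0.002], [0.003, -0.002, -1.0]]
wrist_force: [0.5, 1.2, 0.5]
opening: 0.0929
```

Call:
send_rows(
  series=[
    [0, 0, 0, 0.1, -0.5, 0, 1],
    [0, 0, 0, 0.15, -0.9, 0, 1],
    [0, 0, 0, 0.15, -0.9, 0, 1],
    [0, 0, 0, 0.15, -0.9, 0, 1],
    [0, 0, 0, 0.15, -0.9, 0, 1],
    [0, 0, 0, 0.15, -0.9, 0, 1],
    [0, 0, 0, 0.15, -0.9, 0, 1],
    [0, 0, 0, 0.05, -0.6, 0, 1],
  ],
)

```text
time_s: 13.18
ee_pos: [0.5129, -0.0212, 0.2577]
eef_rot: [[-1.0, -0.006, 0.001], [-0.006, 1.0, 0.001], [-0.001, 0.001, -1.0]]
wrist_force: [0.3, 0.0, -0.9]
opening: 0.0929
```

Call:
send_rows(
  series=[
    [0, 0, 0, 0, -0.3, 0, 1],
    [0, 0, 0, 0, 0, 0, 1],
  ],
)

```text
time_s: 13.35
ee_pos: [0.5117, -0.0388, 0.2568]
eef_rot: [[-1.0, 0.0, 0.0], [0.0, 1.0, -0.0], [-0.0, -0.0, -1.0]]
wrist_force: [0.1, -0.4, 0.0]
opening: 0.0931
```

```bash
python3 - <<'E'
from h import *
import cv2
o=env.get_obs();im=env.snapshot('wrist')
print(o['ee_pos'].round(4),o['eef_rot'].round(4))
t=env.snapshot('scene')
cv2.imwrite('pics/w6.png',np.hstack([cv2.resize(im[110:260,220:420],(533,400),interpolation=cv2.INTER_CUBIC),cv2.resize(t[90:210,340:420],(267,400),interpolation=cv2.INTER_CUBIC)])[:,:,::-1]);np.save('w6.npy',np.hstack([o['ee_pos'][:,None],o['eef_rot']]))
E
```

```text
[ 0.5117 -0.0388  0.2568] [[-1.e+00  0.e+00  2.e-04]
 [ 0.e+00  1.e+00 -3.e-04]
 [-2.e-04 -3.e-04 -1.e+00]]
```

View pics/w6.png

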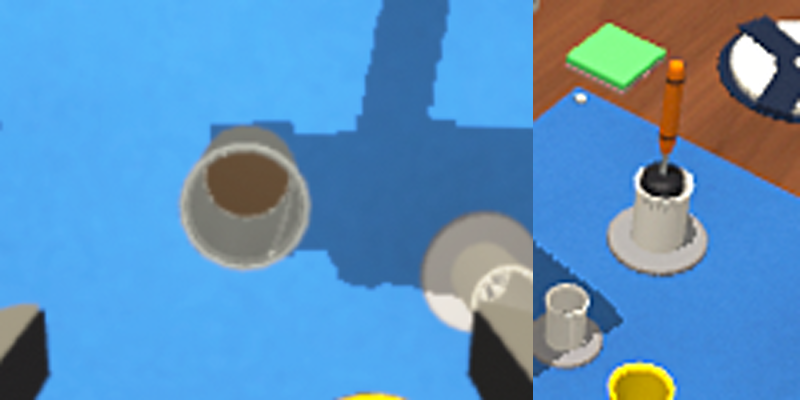

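```bash
python3 - <<'E'
from h import *
a=np.load('w6.npy');o=dict(ee_pos=a[:,0],eef_rot=a[:,1:])
f=lambda u,v,z:print(atz('wrist',220+u/2.665,110+v/2.665,z,o).round(4))
f(245,206,.088);f(247,181,.009)
f(512,290,.055);f(480,270,.006)
E
```

```text
[ 0.5166 -0.043   0.088 ]
[ 0.5202 -0.0431  0.009 ]
[0.5646 0.0852 0.055 ]
[0.5688 0.0822 0.006 ]
```

Call:
send_rows(
  series=[
    [0, 0, 0, -0.12, -0.1, 0.2, 1],
    [0, 0, 0, 0, 0, 0.6, 1],
    [0, 0, 0, 0, 0, 0.9, 1],
    [0, 0, 0, 0, 0, 0.7, 1],
    [0, 0, 0, 0, 0, 0.3, 1],
    [0, 0, 0, 0, 0, 0, 1],
  ],
)

```text
time_s: 13.95
ee_pos: [0.5206, -0.0336, 0.1437]
eef_rot: [[-1.0, -0.01, 0.006], [-0.01, 1.0, 0.002], [-0.006, 0.002, -1.0]]
wrist_force: [-0.2, 0.6, 0.2]
opening: 0.0931
```

Call:
send_rows(
  series=[
    [0.02, 0.06, 0.1, 0.08, -0.24, 0, 1],
    [0, 0, 0, 0, 0, 0.4, 1],
    [0, 0, 0, 0, 0, 0.5, 1],
    [0, 0, 0, 0, 0, 0, 1],
  ],
)

```text
time_s: 14.28
ee_pos: [0.519, -0.042, 0.1084]
eef_rot: [[-1.0, -0.006, 0.001], [-0.006, 1.0, -0.0], [-0.001, -0.0, -1.0]]
wrist_force: [0.1, -0.2, -1.6]
opening: 0.0926
```

Call:
send_rows(
  series=[
    [0, 0, 0, 0.03, -0.03, 0.5, 1],
    [0, 0, 0, 0, 0, 0.6, 1],
    [0, 0, 0, 0, 0, 0.5, 1],
    [0, 0, 0, 0, 0, 0.2, 1],
    [0, 0, 0, 0, 0, 0, 1],
    [0, 0, 0, 0, 0, 0, 1],
  ],
)

```text
time_s: 14.78
ee_pos: [0.5254, -0.0448, 0.045]
eef_rot: [[-1.0, -0.007, 0.013], [-0.007, 1.0, -0.003], [-0.013, -0.003, -1.0]]
wrist_force: [-0.2, 0.2, -0.4]
opening: 0.093
```

Call:
send_rows(
  series=[
    [-0.03, 0.15, 0, 0.2, 0.04, 0.3, 1],
    [0, 0, 0, 0, 0, 0, 1],
    [0, 0, 0, 0, 0, 0, 1],
  ],
)

```text
time_s: 15.03
ee_pos: [0.52, -0.0437, 0.0364]
eef_rot: [[-1.0, -0.007, 0.004], [-0.007, 1.0, -0.002], [-0.004, -0.002, -1.0]]
wrist_force: [0.4, 0.2, 1.2]
opening: 0.093
```

Call:
send_rows(
  series=[
    [-0.02, 0.05, 0, 0.06, 0.02, 0.1, -1],
    [0, 0, 0, 0, 0, 0, -1],
    [0, 0, 0, 0, 0, 0, -1],
    [0, 0, 0, 0, 0, 0, -1],
    [0, 0, 0, 0, 0, 0, -1],
    [0, 0, 0, 0, 0, 0, -1],
    [0, 0, 0, 0, 0, 0, -1],
    [0, 0, 0, 0, 0, 0, -1],
  ],
  squeeze=30,
)

```text
time_s: 15.7
ee_pos: [0.5185, -0.0432, 0.034]
eef_rot: [[-1.0, -0.007, 0.002], [-0.007, 1.0, -0.0], [-0.002, -0.0, -1.0]]
wrist_force: [-0.1, 0.5, -1.9]
opening: 0.0532
```

Call:
send_rows(
  series=[
    [0, 0, 0, 0, 0, 0, -1],
    [0, 0, 0, 0, 0, 0, -1],
    [0, 0, 0, 0, 0, 0, -1],
    [0, 0, 0, 0, 0, 0, -1],
  ],
)

```text
time_s: 16.03
ee_pos: [0.5185, -0.0432, 0.0339]
eef_rot: [[-1.0, -0.007, 0.002], [-0.007, 1.0, -0.0], [-0.002, -0.0, -1.0]]
wrist_force: [0.0, 0.3, -0.1]
opening: 0.0531
```

Gripped at 53 mm. Lifting.

Call:
send_rows(
  series=[
    [0, 0, 0, 0, 0, -0.2, -1],
    [0, 0, 0, 0, 0, -0.4, -1],
    [0, 0, 0, 0, 0, -0.6, -1],
    [0, 0, 0, 0, 0, -0.7, -1],
    [0, 0, 0, 0, 0, -0.7, -1],
    [0, 0, 0, 0, 0, -0.6, -1],
    [0, 0, 0, 0, 0, -0.4, -1],
    [0, 0, 0, 0, 0, -0.3, -1],
  ],
)

```text
time_s: 16.7
ee_pos: [0.5129, -0.042, 0.194]
eef_rot: [[-1.0, -0.007, -0.01], [-0.007, 1.0, 0.002], [0.01, 0.002, -1.0]]
wrist_force: [-0.3, 0.2, -2.9]
opening: 0.053
```

Call:
send_rows(
  series=[
    [0, 0, 0, 0, 0, -0.1, -1],
    [0, 0, 0, 0, 0, 0, -1],
    [0, 0, 0, 0, 0, 0, -1],
    [0, 0, 0, 0, 0, 0, -1],
    [0, 0, 0, 0, 0, 0, -1],
    [0, 0, 0, 0, 0, 0, -1],
  ],
)

```text
time_s: 17.2
ee_pos: [0.5133, -0.0419, 0.2001]
eef_rot: [[-1.0, -0.007, -0.008], [-0.007, 1.0, 0.002], [0.008, 0.002, -1.0]]
wrist_force: [-0.7, -0.2, -1.4]
opening: 0.0527
```

```bash
python3 - <<'E'
from h import *
import cv2
o=env.get_obs()
print(o['ee_pos'].round(4),o['eef_rot'].round(4),o['qvel'],o['opening'],o['wrist_force'])
cv2.imwrite('pics/s7.png',cv2.resize(env.snapshot('scene')[60:300,140:480],(800,565),interpolation=cv2.INTER_CUBIC)[:,:,::-1])
E
```

```text
[ 0.5133 -0.0419  0.2001] [[-0.9999 -0.0074 -0.0077]
 [-0.0074  1.      0.0018]
 [ 0.0076  0.0018 -1.    ]] [ 1.75395375e-03  1.16789134e-02  1.44446008e-02 -2.00499876e-04
 -3.70007341e-03  4.94336340e-05] 0.05266252680102417 [-0.67244174 -0.18816284 -1.39543381]
```

View pics/s7.png

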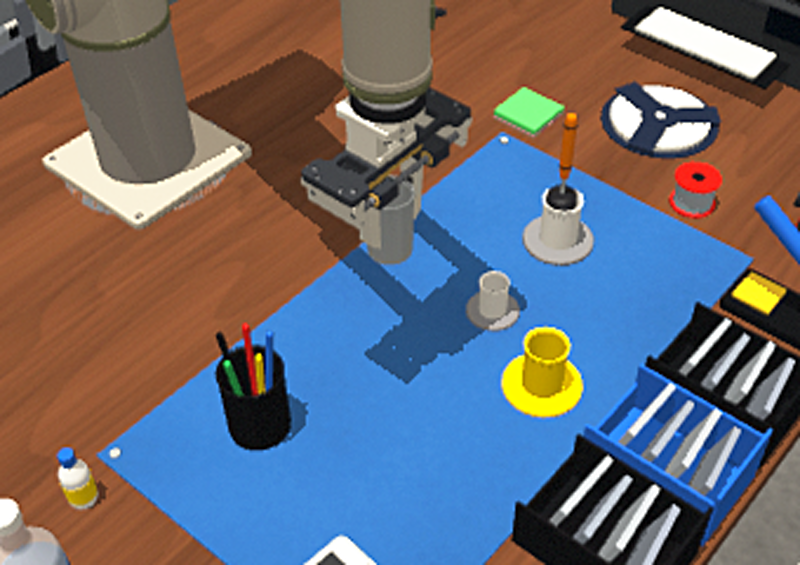

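The cup is held level in the air with its underside at about 0.17 m, the brush is in its stand, and the bystanders are in place. I'll let it settle, then hand in.

Call:
send_rows(
  series=[
    [0, 0, 0, 0, 0, 0, -1],
    [0, 0, 0, 0, 0, 0, -1],
    [0, 0, 0, 0, 0, 0, -1],
    [0, 0, 0, 0, 0, 0, -1],
    [0, 0, 0, 0, 0, 0, -1],
    [0, 0, 0, 0, 0, 0, -1],
  ],
)

```text
time_s: 17.75
ee_pos: [0.5119, -0.0417, 0.1974]
eef_rot: [[-1.0, -0.007, -0.012], [-0.007, 1.0, 0.003], [0.012, 0.003, -1.0]]
wrist_force: [0.1, -0.5, -0.7]
opening: 0.053
```

```bash
python3 -c "
from plant import env
o=env.get_obs();print(o['time_s'],o['ee_pos'],o['opening'],abs(o['qvel']).max());print(env.close_job())"
```

```text
17.75 [ 0.51188123 -0.04168562  0.19744263] 0.053043244000737004 0.0017926755282316562
the job is handed in; nothing more can be done
None
```

I brushed the cup twice, put the brush back in the white stand bristles down, let go of it, and handed the job in at 17.75 s while holding the cup in the air. The hand-in gives no verdict, so the result rests on the checks below.

- **Brushing:** I pushed the brush to the bottom, drew its end up to about 72 mm above the cup's underside, then pushed it down again.
    - The second push met 7.9 N from the cup floor.
    - The first showed no clear contact force, but the height reading put the end within 1–2 mm of the floor.
- **Brush:** a picture after I let go shows it standing upright in the larger white stand, and it was still there in the last picture.
- **Cup:** it is gripped at 53 mm with 30 N, and its underside is about 0.165 m above the desk. The tool is within 0.013 rad of vertical, and the joints move at under 0.002 rad/s.
- **Other things:** in the last picture every bystander in view stands where it was. The water bottle is only partly in that picture.

**Disagreements:**
- While lining the brush up over the cup and the stand, the scene and wrist cameras differed by up to about 12 mm on where the brush end was. I relied mainly on the wrist view.
- The arm drifted up to 1 cm between moves, and I corrected it as I went.

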